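# Tighten the filter housing's cover nut with a click wrench

### The arm

A 6-joint arm with a two-finger parallel gripper is mounted at the origin on the work surface. World frame = base frame: x ahead of the robot, y to its left, z up, the work surface at z = 0. Lengths are in mm, angles in rad, forces in N, time in s.
With the tool pointing down it reaches from about 350 to 725 mm from the base axis. Payload 4.3 kg.
Tool frame: the origin (TCP) lies midway between the tips of the shut fingers; the grasp point (between the pads) lies ctrl.grasp_offset behind it (ctrl.grasp_offset is the distance from the TCP to the grasp point, in mm); z points along the fingers, y is the direction in which the jaws open and shut (so a half turn about z gives the same grasp; the last joint's range is limited). The gripper opens to 85 mm and grips with 20 to 120 N. Pads are 22 mm wide; open, the fingers measure 114 mm over their backs; the gripper's body (76 mm by 85 mm) begins 54 mm behind the grasp point. The pads swing forward as they close: fully open they stand 13 mm farther back than shut.
Start: joints at [-1.309, 0.377, 0.081, 1.274, 0, 1.46], TCP at [208.907, -535.747, 231.329] pointing down, gripper open.
Joint ranges: [-2.72, 2.72], [-0.84, 1.66], [-1.02, 1.22], [-1.77, 2.12], [-1.37, 1.28], [-3.14, 3.14]. Speed limits (rad/s): [2.57, 2.57, 3.14, 3.14, 3.14, 3.14].

### API

Orientations are given as [roll, pitch, yaw] about the fixed x, y, z axes, in that order (R = Rz(yaw) Ry(pitch) Rx(roll)).
In Python, from plant import telemetry, eyes, order, ctrl gives the robot as it stands.
- The arm moves only by the tool send_rows, never from a script. Its argument "moves" is text: rows parted by semicolons, each of 4 numbers parted by spaces: the shift along the world's x, y, z in m, then the turn about the world's z in degrees. In form: dx dy dz roll; .... A call has 1 to 12 rows; each row shifts and turns the commanded pose from where the row before left it; what a row does not reach is not made up. A row lasts 1/10 s, in which the tool goes at most 50 mm and 8.59 degrees, less where a joint would pass 70% of its speed; a pose out of reach is approached as far as the arm can. A call is refused whole if a number of a shift passes 0.05 or a number of a turn 8.59, either way. A call with a gripper value outside its range is refused whole. "grip" is the closure, from 0 (fully open) to 1 (shut), set as the call begins (left out, the last holds). The fingers move at their own pace and stop on an object; "newtons" is the grip in N (left out, the last holds). Time passes only in rows, so rows that do not move let the fingers close. It gives the time, the measured TCP pose, the force and the opening at its end, in the units of the state.
- telemetry.get_obs(): the state, without advancing time (a new reading comes with each control period).
- eyes.camera(name): name is "scene" or "top" or "wrist"; returns a dict with "frame" (420x560x3 uint8, blue, green, red), "depth" (420x560 float32, mm along the optical axis (not along the pixel's ray), 0 where there is no reading), "mtx" (3x3 intrinsics, pixels), "R" (3x3) and "t" (3): a world point X has camera coordinates R X + t; the wrist camera has in their place "mount" (4x4, takes a point from camera to tool coordinates, whose origin is the TCP and whose axes are the flange's). Camera axes: x right, y down, z forward; pixel columns grow to the right and rows downward; lengths in mm; the calibration is good to about 2 mm. A picture is of the moment at which its call begins: read the wrist's pose just before it.
- order.job_done(): hands the job in, once; it reports no verdict.
The state is a dict: "clock": time; "joint_positions": joint angles; "joint_vel": joint speeds; "joint_efforts": joint torques, N m; "position": TCP position; "tool_rot": TCP orientation; "contact_force": force on the tool from outside, world axes, zero at the start; "wrist_torque": the same for the moment, N m; "grip_width": finger opening in mm.
Only numpy, scipy, OpenCV 4.12 (cv2) and the standard library are available. Lean on these libraries where they do the work, as an engineer would, in place of code of your own. Each camera call takes 0.05 s, during which the arm holds its last target. There are 200 camera calls.

### The job

Tighten the brass nut on the cover of the round filter housing with the click wrench from its rest: set the open jaw over the nut from above, down flat on the cover, and let go of the wrench. Then take it by its rubber grip and turn it clockwise (seen from above) until the nut is hard home and the wrench gives, its handle visibly kinking at the knuckle; stop there without folding the handle on to its stop, and leave the wrench lying on the nut. Leave the jar, the tub and the plain spanner where they are.

Things in the scene. Friction and masses are not known exactly. Their poses are not given: they have to be found in the camera images.
- wrench: Loose click wrench, 204 mm long, 24 mm thick throughout, about 0.5 kg, lying flat on the white rest: steel head with an open forked jaw, and a handle with black rubber grip joined to it by a dark round knuckle (vertical axis at x = -82 mm). Origin: centre of the jaw's opening, on the underside; x points out of the jaw's mouth, away from the handle, z up; the handle ends at x = -182 mm.
- jaw (a point): Centre of the wrench jaw's opening, on the underside (the wrench's origin and axes). Two prongs 14 mm thick with a 50 mm gap between them (y -25 to +25 mm), from x = -32 to +22 mm, 78 mm wide outside; closed at the back by a crosspiece at x = -42 to -31 mm.
- neck (a point): Middle of the wrench's steel neck, 58 mm behind the jaw's centre, 12 mm above the underside, near the centre of mass: the place to carry it. Axes as the wrench's. 30 mm wide across y, from x = -42 to -77 mm of the wrench. Keep fingertips 3 mm above the underside, as the wrench must lie flat on the cover. It is ahead of the knuckle: force here cannot make the knuckle give.
- grip (a point): Middle of the rubber grip on the handle, 12 mm above the underside, 154 mm behind the jaw's centre and 72 mm from the knuckle's axis. The grip is 24 mm wide and 24 mm high, and reaches 46 mm towards the head and 28 mm towards the end. x runs along the handle towards the head; it turns with the handle.
- handle (a joint): Knuckle's bend, rad: 0 straight (start), growing as the handle bends clockwise (from above) relative to the head; stop at 0.7. Rigid until the torque about the knuckle reaches 0.42 N m (about 6 N sideways at the grip), then it gives at nearly constant force and stays where it is left. A good click is 0.12 to 0.5.
- nut_foot (a point): Centre of the brass hex nut's foot, on the cover's flat top (74 mm above the bench, 144 mm across). Nut: 46 mm across flats, 53 across corners, 20 mm high with the top 6 mm chamfered, and a tapered cap 14 mm high on top. z up, x to a corner of the hexagon (turns with the nut). The jaw fits when the wrench's x is along this x or a multiple of 60 degrees from it (some 8 degrees of play each way).
- nut (a joint): Turn of the nut in rad, growing clockwise seen from above (tightening). Starts between 0.45 and 0.85, turns with a light drag of 0.15 N m, and is hard home at 1.2.
- housing: Squat round steel filter housing fixed to the bench, 156 mm across its foot, 74 mm high to the cover's top, with two pipe stubs low on opposite sides (up to 113 mm from the axis and 55 mm high). Origin: centre of its foot, on the bench.
- rest: White plastic rest for the wrench, fixed to the bench, 210 x 100 mm base plate, two ribs across it whose tops, 30 mm above the bench, carry the wrench near its jaw and its grip. Base plate 6 mm thick. Its origin lies on the bench, about under the wrench's jaw centre at the start; the wrench lies along its x.
- jar: Bystander: clear jar with a white lid, 64 mm in diameter, 85 mm high. Origin: centre of its underside.
- tub: Bystander: open white tub, 120 x 170 x 60 mm. Origin: centre of its underside.
- spanner: Bystander: plain one-piece steel spanner, 180 mm long, without knuckle or rubber, lying on the bench. Origin near its middle.
Mind the look-alikes: they are no part of the job. Of the things that look like the wrench, the middle-sized one is meant. Several things have the shape of the housing; the one meant has the colours described above.

How it is judged:
By the outcome, as a careful person would: the job done as asked, in the order asked, and still so for the second after the job is handed in, with the robot touching nothing.
It also fails if it takes over 51 s, if anything falls off the work surface, if the arm or the gripper's body presses on something with over 40 N, if the wrist force passes 120 N, or if a joint passes its speed limit or range.

## Working session

There is one attempt and no reset: what is moved stays moved. The work goes in short steps, Python scripts to look and compute and a tool call to move; the robot and the scene stay as the last step left them, time stands still between calls to the robot, and variables do not carry over. Pictures are saved under pics/ and viewed, about 8 in all and at most 12, crops included, and the job is handed in when it is done.

Besides the shell and the picture viewer there is one more tool, called in YAML: its name, and indented under it one key for each argument. send_rows: Moves the arm, as the interface text tells. Its arguments: {"type":"object","properties":{"moves":{"type":"string"},"grip":{"type":"number"},"newtons":{"type":"number"}},"required":["moves"]}

```bash
mkdir -p pics; cat > h.py <<'E'
import numpy as np, cv2
from plant import telemetry, eyes, order, ctrl
from scipy.spatial.transform import Rotation as Ro
def cam(n):
    o=telemetry.get_obs(); c=eyes.camera(n)
    if n=="wrist":
        T=np.eye(4); r=np.array(o["tool_rot"],float)
        T[:3,:3]=Ro.from_euler("xyz",r).as_matrix() if r.size==3 else r
        T[:3,3]=o["position"]; W=T@np.array(c["mount"]); c["R"]=W[:3,:3].T; c["t"]=-W[:3,:3].T@W[:3,3]
    c["R"]=np.array(c["R"]);c["t"]=np.array(c["t"]).ravel();return c
def plane(c,uv,z):
    uv=np.atleast_2d(uv).astype(float); d=(np.c_[uv,np.ones(len(uv))]@np.linalg.inv(c["mtx"]).T)@c["R"]
    o=-c["R"].T@c["t"]; return o+d*((z-o[2])/d[:,2])[:,None]
def cloud(c):
    v,u=np.mgrid[:420,:560]; d=c["depth"]
    p=np.dstack([u*d,v*d,d])@np.linalg.inv(c["mtx"]).T
    return (p-c["t"])@c["R"]
def proj(c,X):
    p=(np.atleast_2d(X)@c["R"].T+c["t"])@np.array(c["mtx"]).T; return p[:,:2]/p[:,2:]
E
python3 - <<'E'
from h import *
print(telemetry.get_obs(), ctrl.grasp_offset)
for n in("scene","top"):
    c=cam(n); cv2.imwrite(f"pics/{n}0.png",c["frame"]); print(n,-c["R"].T@c["t"], (c["depth"]>0).mean())
    np.savez(f"{n}0.npz",**c)
E
```

```text
{'clock': 0.0, 'joint_positions': array([-1.30931366e+00,  3.78094392e-01,  7.96217261e-02,  1.27442691e+00,
       -4.00024187e-05,  1.46052058e+00]), 'joint_vel': array([-1.77195310e-03, -5.96159142e-05, -4.01565176e-04, -5.13344094e-04,
        1.90134989e-04, -2.94439586e-03]), 'joint_efforts': array([ 7.05094699e-04, -4.63606346e+01,  2.69874913e+01,  2.09232245e-02,
        5.66854612e-05,  9.65838822e-07]), 'position': array([ 208.70316988, -535.0649913 ,  230.34140465]), 'tool_rot': array([-3.13949778e+00, -1.91707690e-04,  3.71758252e-01]), 'contact_force': array([-0.5891662 ,  0.07706898, -0.30393216]), 'wrist_torque': array([ 0.01592663, -0.03296627, -0.02778586]), 'grip_width': 85.25026060835856} 18.700000000000003
scene [ 953.66252028 -654.1380523  1087.86017141] 0.9959778911564626
top [ 170.29709907   68.31288514 1707.38264083] 0.9961522108843538
```

View pics/top0.png

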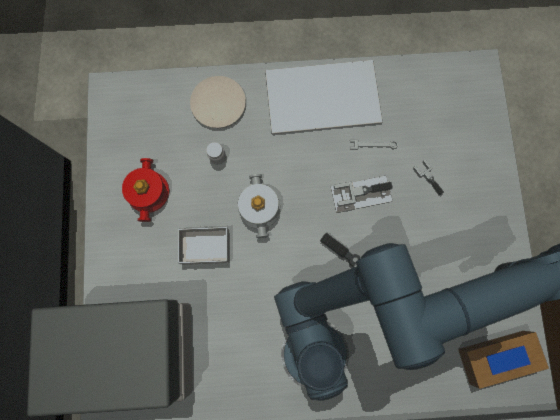

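View pics/scene0.png

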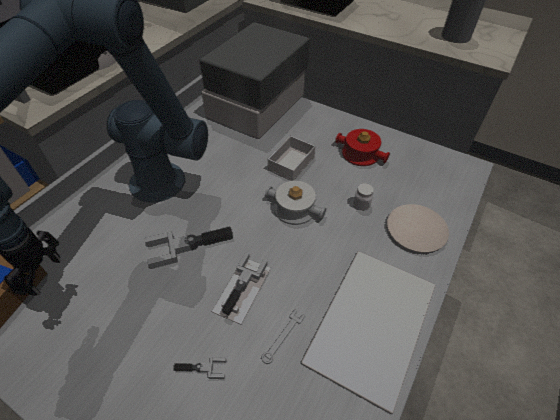

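The top view shows the wrench on its rest near (362,192), with the jaw on the left. The steel housing with the brass nut is at (258,203). The red housing and the larger and smaller wrenches are decoys.

```bash
python3 - <<'E'
from h import *
out=[]
for n in("top","scene"):
    c=dict(np.load(f"{n}0.npz")); f=c["frame"]; P=cloud(c)
    if n=="top":
        print("housing",plane(c,[258,203],74),"wrench",plane(c,[[345,194],[380,187]],54),"base",plane(c,[322,365],0))
    hsv=cv2.cvtColor(f,cv2.COLOR_BGR2HSV)
    br=cv2.inRange(hsv,(8,120,60),(30,255,255))
    k,l,s,ce=cv2.connectedComponentsWithStats(br)
    for i in range(1,k):
        if s[i,4]>30: print(n,"brass",ce[i],s[i,4],plane(c,ce[i],94).round(0),np.median(P[l==i],0).round(0), P[l==i][:,2].max())
    # rest area, top of wrench by height
    m=(abs(P[...,2]-54)<9)&(P[...,0]>350)&(P[...,0]<720)&(P[...,1]>-260)&(P[...,1]<60)
    k,l,s,ce=cv2.connectedComponentsWithStats(m.astype(np.uint8))
    for i in range(1,k):
        if s[i,4]>40:
            q=P[l==i][:,:2]; e=np.linalg.svd(q-q.mean(0),full_matrices=False)[2][0]; t=(q-q.mean(0))@e
            print(n,"h54",ce[i].round(),s[i,4],q.mean(0).round(1),e.round(3),t.min(),t.max())
    x,y,w,h=(230,140,180,110) if n=="top" else (200,170,140,160)
    out.append(cv2.resize(f[y:y+h,x:x+w],(400*w//h if 0 else int(w*400/h*0.5),int(200)) if 0 else None,fx=3.2 if n=="top" else 2.2,fy=3.2 if n=="top" else 2.2,interpolation=cv2.INTER_CUBIC))
H=max(o.shape[0] for o in out); out=[cv2.copyMakeBorder(o,0,H-o.shape[0],0,0,0) for o in out]
im=np.hstack(out); print(im.shape); cv2.imwrite("pics/crop0.png",cv2.resize(im,None,fx=min(1,800/im.shape[1]),fy=min(1,800/im.shape[1])))
E
```

```text
housing [[525.99725927 161.69169432  74.        ]] wrench [[ 543.13722068 -147.29421469   54.        ]
 [ 560.63765738 -274.02147539   54.        ]] base [[-37.12812902 -23.76432199   0.        ]]
top brass [140.70658683 186.22155689] 167 [[607. 565.  94.]] [606. 563.  95.] 114.18208044115688
top brass [257.48412698 202.34126984] 126 [[524. 162.  94.]] [523. 162.  99.] 113.88694471557982
top brass [509.64637858 360.58734023] 1643 [[ -51. -625.   94.]] [ -58. -636.   90.] 1707.3826408329949
top h54 [354. 192.] 356 [ 549.9 -179.6] [ 0.119 -0.993] -66.15612318985295 81.44850005236509
scene brass [364.22580645 136.22580645] 93 [[613. 565.  94.]] [614. 560.  96.] 110.7396932222
scene brass [295.77142857 191.84285714] 70 [[530. 160.  94.]] [531. 156.  96.] 110.91107603186575
scene brass [  4.91666667 262.30555556] 72 [[ -72. -547.   94.]] [ -78. -547.   90.] 1087.860171406618
scene brass [  1.42857143 288.78571429] 42 [[   0. -607.   94.]] [  -1. -607.   90.] 93.43107306438192
scene h54 [246. 274.] 477 [ 551.5 -183.2] [ 0.131 -0.991] -70.28437197740314 77.55566494881334
(352, 884, 3)
```

View pics/crop0.png

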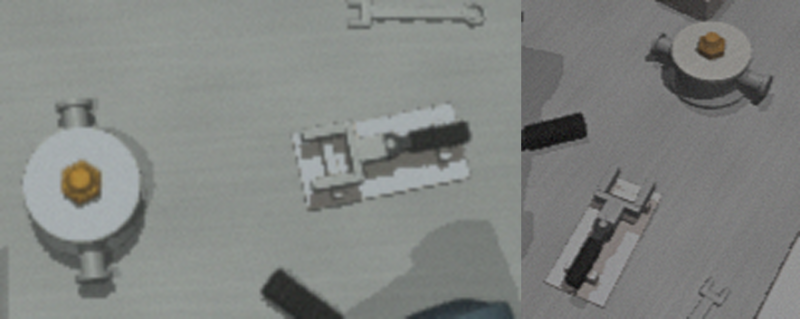

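send_rows:
  moves: "0.031 0.0312 0 6.9;0.031 0.0312 0 6.9;0.031 0.0312 0 6.9;0.031 0.0312 0 6.9;0.031 0.0312 0 6.9;0.031 0.0312 0 6.9;0.031 0.0312 0 6.9;0.031 0.0312 0 6.9;0.031 0.0312 0 6.9;0.031 0.0312 0 6.9;0.031 0.0312 0 6.9;0 0 0 0"

```text
clock: 1.3
position: [552.6, -188.5, 230.5]
tool_rot: [3.141, -0.002, 1.704]
contact_force: [-1.0, -0.6, -0.4]
grip_width: 85.5
```

```bash
python3 - <<'E'
from h import *
c=cam("wrist"); np.savez("w1.npz",**c); cv2.imwrite("pics/w1.png",c["frame"])
o=telemetry.get_obs(); print(o["position"],o["tool_rot"],o["joint_positions"],o["clock"]); print(c["mount"]); print(plane(c,[[0,210],[280,210],[560,210],[280,0]],54))
P=cloud(c); print((c["depth"]>0).mean())
m=(abs(P[...,2]-54)<4); k,l,s,ce=cv2.connectedComponentsWithStats(m.astype(np.uint8))
for i in range(1,k):
    if s[i,4]>300:
        q=P[l==i]; r=cv2.minAreaRect(q[:,:2].astype(np.float32)); print(ce[i],s[i,4],r,np.median(q[:,2]))
E
```

```text
[ 550.94803566 -190.41951009  230.4847626 ] [-3.14069138e+00 -6.61415602e-04  1.70037178e+00] [-4.41610530e-01  3.95118156e-01  1.05247686e-01  1.28204164e+00
  6.91668841e-05  9.99610003e-01] 1.35
[[-1.30156460e-03 -9.62082327e-01 -2.72756122e-01  6.90608302e+01]
 [ 9.99998719e-01 -1.50628859e-03  5.41181965e-04 -1.47725466e+00]
 [-9.31511037e-04 -2.72755068e-01  9.62083055e-01 -1.41708531e+02]
 [ 0.00000000e+00  0.00000000e+00  0.00000000e+00  1.00000000e+00]]
[[ 284.99419291 -251.60314256   54.        ]
 [ 555.24841018 -215.80359623   54.        ]
 [ 826.29215879 -179.8994637    54.        ]
 [ 531.21454275  -35.27266001   54.        ]]
0.9961224489795918
[277.70338842 188.80053413] 5991 ((552.1813354492188, -213.92054748535156), (78.09529113769531, 203.57647705078125), 6.817142009735107) 52.98761463186086
```

View pics/w1.png

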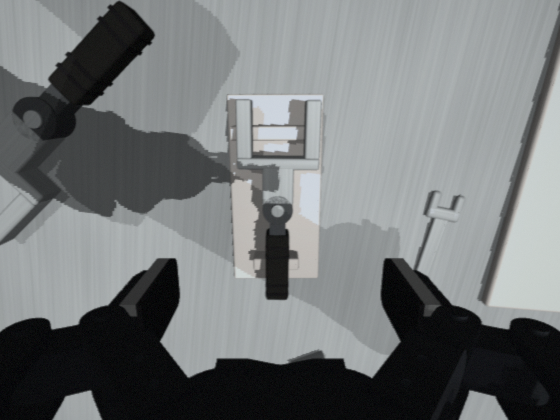

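The wrist view shows the wrench centred near (277,190), with jaw prongs at (244,130) and (313,130) and the knuckle at (277,211). The fitted rectangle of 78.1 x 203.6 mm matches the given size. Next I'll look at the nut from close by before picking the wrench up.

send_rows:
  moves: "-0.003 0.043 0 0;-0.003 0.043 0 0;-0.003 0.043 0 0;-0.003 0.043 0 0;-0.003 0.043 0 0;-0.003 0.043 0 0;-0.003 0.043 0 0;-0.003 0.043 0 0;0 0 0 0;0 0 0 0"

```text
clock: 2.35
position: [525.4, 151.0, 231.0]
tool_rot: [-3.141, 0.001, 1.697]
contact_force: [-0.1, -0.2, 0.1]
grip_width: 85.3
```

```bash
python3 - <<'E'
from h import *
c=cam("wrist"); np.savez("w2.npz",**c); f=c["frame"]
o=telemetry.get_obs(); print(o["position"],o["tool_rot"],o["clock"])
P=cloud(c); hsv=cv2.cvtColor(f,cv2.COLOR_BGR2HSV)
br=cv2.inRange(hsv,(8,100,30),(30,255,255)); k,l,s,ce=cv2.connectedComponentsWithStats(br); i=1+s[1:,4].argmax()
q=P[l==i]; print(ce[i],s[i],q.min(0),q.max(0),np.median(q,0))
cap=q[q[:,2]>106][:,:2]; print("cap top",len(cap),cap.mean(0), cv2.minEnclosingCircle(cap.astype(np.float32)))
for lo,hi in((76,89),(84,95),(89,95)):
    h=q[(q[:,2]>lo)&(q[:,2]<hi)][:,:2].astype(np.float32); hull=cv2.convexHull(h); print(lo,len(h),cv2.minEnclosingCircle(h),"\n",cv2.minEnclosingTriangle(h)[1].reshape(-1,2).round(1).tolist())
m=(abs(P[...,2]-74)<3).astype(np.uint8); 
pts=P[m>0][:,:2].astype(np.float32); print("cover",len(pts),cv2.minEnclosingCircle(pts))
x,y,w,h=cv2.boundingRect((l==i).astype(np.uint8)); x-=25;y-=25;w+=50;h+=50
cv2.imwrite("pics/w2.png",cv2.resize(f[max(y,0):y+h,max(x,0):x+w],None,fx=4,fy=4,interpolation=cv2.INTER_CUBIC)); print(x,y,w,h)
E
```

```text
[525.65263254 150.27402513 231.10995863] [-3.14097118e+00  8.61032000e-04  1.69521112e+00] 2.4
[280.61978111 173.80299959] [ 251  145   60   59 2467] [497.5341256  140.10557767  80.8013822 ] [548.64287432 219.46756726 372.6909909 ] [522.44179085 167.52661637  96.43392392]
cap top 275 [522.00646036 166.13070102] ((521.2193603515625, 186.3898162841797), 33.59226989746094)
76 225 ((522.8583984375, 164.1928253173828), 25.951478958129883) 
 [[564.7999877929688, 182.3000030517578], [518.0, 120.0], [486.29998779296875, 191.39999389648438]]
84 1126 ((522.8583984375, 164.1928253173828), 25.951478958129883) 
 [[564.9000244140625, 182.39999389648438], [518.0, 120.0], [486.3999938964844, 191.1999969482422]]
89 914 ((522.8580322265625, 164.22149658203125), 24.64031982421875) 
 [[487.6000061035156, 190.6999969482422], [564.2999877929688, 180.6999969482422], [517.0999755859375, 122.0]]
cover 17498 ((594.5050659179688, 210.7035369873047), 156.76687622070312)
226 120 110 109
```

View pics/w2.png

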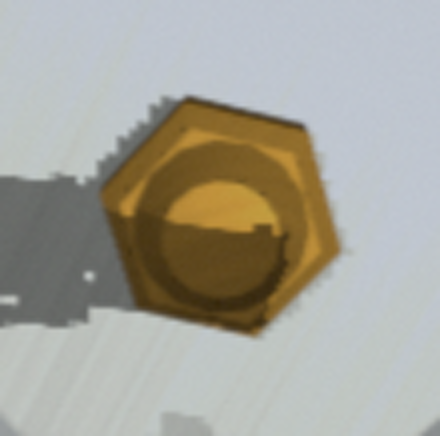

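The close crop shows the nut's hexagon with corners at crop pixels (185,97), (305,127), (340,247), (258,335), (137,303) and (102,190).

```bash
python3 - <<'E'
from h import *
c=dict(np.load("w2.npz"))
uv=np.array([(185,97),(305,127),(340,247),(258,335),(137,303),(102,190)])/4+[226,120]
X=plane(c,uv,88)[:,:2]; C=X.mean(0); d=X-C; a=np.degrees(np.arctan2(d[:,1],d[:,0]))
print(X.round(1),C,np.hypot(*d.T).round(1),a.round(1),(a%60).round(1))
a6=np.angle(np.exp(1j*np.radians(a*6)).mean(),deg=True)/6; print("corner angle mod60",a6)
P=cloud(c); z=P[...,2]
cap=(abs(z-108)<2.5)&(np.hypot(P[...,0]-C[0],P[...,1]-C[1])<20); print("cap",P[cap].mean(0),cap.sum())
cov=(abs(z-74)<2.5)&(np.hypot(P[...,0]-C[0],P[...,1]-C[1])<90); q=P[cov][:,:2].astype(np.float32); print("cover",cv2.minEnclosingCircle(q),np.median(P[cov][:,2]))
E
```

```text
[[512.9 188.9]
 [538.4 185.8]
 [549.4 161.5]
 [534.7 140. ]
 [507.9 143.9]
 [497.9 167.4]] [523.53324517 164.58289448] [26.5 25.9 26.1 27.  26.  25.8] [ 113.6   55.    -6.8  -65.6 -127.1  173.7] [53.6 55.  53.2 54.4 52.9 53.7]
corner angle mod60 -6.197988822254732
cap [522.55388554 164.06170998 106.24047702] 440
cover ((522.9920043945312, 164.0809326171875), 71.40443420410156) 73.09684404648554
```

send_rows:
  moves: "0.003 -0.0428 0 0;0.003 -0.0428 0 0;0.003 -0.0428 0 0;0.003 -0.0428 0 0;0.003 -0.0428 0 0;0.003 -0.0428 0 0;0.003 -0.0428 0 -0.3;0.003 -0.0428 0 0;0 0 -0.04 0;0 0 -0.04 0;0 0 -0.04 0;0 0 -0.01 0"

```text
clock: 3.6
position: [545.2, -191.5, 96.6]
tool_rot: [-3.134, -0.004, 1.687]
contact_force: [0.2, 0.1, 0.3]
grip_width: 85.6
```

send_rows:
  moves: "0 0 0 0;0 0 0 0"

```text
clock: 3.8
position: [550.6, -192.2, 103.1]
tool_rot: [3.14, 0.001, 1.69]
contact_force: [-0.4, -0.0, -0.6]
grip_width: 85.4
```

send_rows:
  moves: "-0.001 0 -0.03 0;0 0 -0.03 0;0 0 -0.008 0;0 0 0 0;0 0 0 0"

```text
clock: 4.3
position: [550.5, -191.7, 35.5]
tool_rot: [3.139, 0.002, 1.691]
contact_force: [0.1, 0.4, -0.0]
grip_width: 85.6
```

send_rows:
  moves: "0 0 0 0;0 0 0 0;0 0 0 0;0 0 0 0;0 0 0 0;0 0 0 0;0 0 0 0;0 0 0 0"
  grip: 1
  newtons: 60

```text
clock: 5.1
position: [549.9, -191.1, 34.3]
tool_rot: [3.139, 0.001, 1.691]
contact_force: [-0.4, 0.9, 6.9]
grip_width: 28.9
```

send_rows:
  moves: "0 0 0.02 0;0 0 0.03 0;0 0 0.03 0;0 0 0.03 0;-0.0005 0.043 0.01 2.4;-0.0005 0.043 0 2.4;-0.0005 0.043 0 2.4;-0.0005 0.043 0 2.4;-0.0005 0.043 0 2.4;-0.0005 0.043 0 2.4;-0.0005 0.033 0 2.6;0 0 0 0"

```text
clock: 6.3
position: [543.3, 104.1, 151.7]
tool_rot: [-3.139, -0.003, 1.994]
contact_force: [-0.5, -1.1, -5.1]
grip_width: 29.0
```

send_rows:
  moves: "0 0 0 0;0 0 0 0;0 0 0 0"

```text
clock: 6.6
position: [545.1, 98.8, 152.8]
tool_rot: [-3.14, -0.0, 1.986]
contact_force: [0.6, -0.0, -4.9]
grip_width: 28.8
```

```bash
python3 - <<'E'
from h import *
c=cam("wrist"); np.savez("w3.npz",**c); cv2.imwrite("pics/w3.png",c["frame"])
o=telemetry.get_obs(); print(o)
P=cloud(c); z=P[...,2]; print(np.histogram(z,bins=np.arange(60,210,8)))
m=((z>150)&(z<176)).astype(np.uint8); k,l,s,ce=cv2.connectedComponentsWithStats(m)
for i in range(1,k):
    if s[i,4]>300:
        q=P[l==i]; r=cv2.minAreaRect(q[:,:2].astype(np.float32)); print(ce[i],s[i],r,np.median(q[:,2]))
E
```

```text
{'clock': 6.65, 'joint_positions': array([ 6.49790876e-02,  3.69856176e-01, -1.35590397e-01,  1.06600603e+00,
       -2.16111112e-04,  1.22060426e+00]), 'joint_vel': array([ 1.73005471e-03, -3.64703976e-03,  3.36077317e-03,  8.30119497e-05,
        3.58388171e-03, -1.63458364e-03]), 'joint_efforts': array([ 2.57659648e-01, -4.73555624e+01,  2.75265151e+01,  2.34291446e-02,
        7.77111301e-03, -5.09473248e-04]), 'position': array([545.27600814,  98.84807218, 153.02048182]), 'tool_rot': array([-3.14090206e+00, -2.21599795e-05,  1.98596755e+00]), 'contact_force': array([-0.57357832, -0.23507476, -5.02220673]), 'wrist_torque': array([ 0.04360128, -0.07548505,  0.03362137]), 'grip_width': 28.804302810469284}
(array([    0, 25608,     0,  1398,  1853,  2278,     6,     0,     0,
           0,     0,  1167,  1919, 20428,  6413,   790,  1450,  2594]), array([ 60,  68,  76,  84,  92, 100, 108, 116, 124, 132, 140, 148, 156,
       164, 172, 180, 188, 196, 204]))
[279.41356808 213.78825369] [  167    78   225   286 29422] ((535.3811645507812, 116.98048400878906), (78.4847640991211, 117.22991943359375), 23.854158401489258) 171.36865401800048
```

View pics/w3.png

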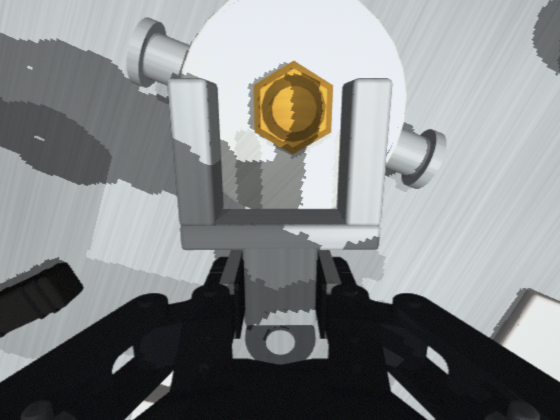

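The jaw hangs level in the gripper. Its prong tips are at (169..207, 82) and (354..392, 80), and the nut's centre is at about (293,107), slightly ahead of the jaw.

```bash
python3 - <<'E'
from h import *
c=dict(np.load("w3.npz"))
a=np.radians(113.8); ax=np.array([np.cos(a),np.sin(a)]); la=np.array([-ax[1],ax[0]])
X=plane(c,np.array([(293,61),(332,82),(331,131),(292,153),(255,131),(255,84)],float),88)[:,:2]; C=X.mean(0); d=X-C
print("nut",C,np.hypot(*d.T),np.degrees(np.arctan2(d[:,1],d[:,0]))%60)
P=cloud(c); z=P[...,2]; t=(z>168)&(z<176.)
rel=P[...,:2]-C; u=rel@ax; w=rel@la
for lo in(0,6,12): 
    pass
for s in np.arange(-45,10,6):
    k=t&(abs(u-s)<2); ww=np.sort(w[k]); 
    if len(ww): print(s,len(ww),ww[0].round(1),ww[ww<0].max().round(1) if (ww<0).any() else None,ww[ww>0].min().round(1) if (ww>0).any() else None,ww[-1].round(1))
L=t&(abs(w)>27)&(abs(w)<38); print("tip u L/R",np.percentile(u[L&(w>0)],99.8),np.percentile(u[L&(w<0)],99.8), "z",np.median(z[L&(w>0)]),np.median(z[L&(w<0)]))
E
```

```text
nut [523.10239078 164.36534967] [25.38440443 26.33165606 26.28956707 26.27306852 26.03072904 25.53075894] [54.29770324 56.41727602 53.478888   53.03021471 54.29383452 52.7322231 ]
-45 2148 -30.8 -0.0 0.0 46.7
-39 748 -31.2 -16.9 32.6 46.8
-33 763 -31.3 -17.0 32.7 46.7
-27 801 -31.3 -16.9 32.7 46.7
-21 853 -31.3 -16.9 32.5 46.8
-15 855 -31.2 -16.9 32.7 46.7
-9 885 -31.0 -16.9 32.7 46.9
-3 960 -31.2 -16.9 32.6 47.2
3 981 -30.9 -16.9 32.6 46.9
9 772 -30.8 -17.0 32.7 46.6
tip u L/R 10.1538383893888 10.08570181311028 z 171.4183640498334 171.3670326270141
```

send_rows:
  moves: "0.002 0.014 0 0;0 0 -0.02 0;0 0 -0.016 0;0 0 0 0;0 0 0 0;0 0 0 0"

```text
clock: 7.25
position: [548.3, 114.2, 118.4]
tool_rot: [3.14, 0.0, 1.988]
contact_force: [0.3, -0.8, -4.0]
grip_width: 28.7
```

```bash
python3 - <<'E'
from h import *
c=cam("wrist"); np.savez("w4.npz",**c); f=c["frame"]; cv2.imwrite("pics/w4.png",f); o=telemetry.get_obs(); print(o["position"],o["tool_rot"],o["contact_force"],o["clock"])
a=np.radians(113.8); ax=np.array([np.cos(a),np.sin(a)]); la=np.array([-ax[1],ax[0]])
P=cloud(c); z=P[...,2]; zt=o["position"][2]+18.5
hsv=cv2.cvtColor(f,cv2.COLOR_BGR2HSV); br=cv2.inRange(hsv,(8,100,30),(30,255,255))>0
k=br&(z>84)&(z<112); q=P[k]; 
h=q[q[:,2]<95]; print("nut lat range",((h[:,:2]@la).min()),((h[:,:2]@la).max()))
cap=q[q[:,2]>105][:,:2].mean(0); print("cap",cap)
C=np.array([523.1,164.3]); t=abs(z-zt)<4; u=(P[...,:2]-C)@ax; w=(P[...,:2]-C)@la
for s in(-25,-10,5,15):
    ww=w[t&(abs(u-s)<2)&(abs(w)<60)]
    if len(ww):print(s,len(ww),ww.min(),ww[ww<0].max(),ww[ww>0].min(),ww.max())
L=t&(abs(w)>27)&(abs(w)<36); print("tip",np.percentile(u[L],99.5),"z",np.median(z[L]), "cap rel",(cap-C)@ax,(cap-C)@la, "nutlat", (h[:,:2]-C)@la@np.ones(len(h))/len(h))
E
```

```text
[548.41157846 114.19949446 118.49914202] [3.13939299e+00 5.65145834e-04 1.98784326e+00] [ 0.03064012  1.06106498 -5.64887053] 7.3
nut lat range -567.7039222890874 -521.6868101114329
cap [522.89463187 164.05487625]
-25 745 -40.13184448464519 -25.953202790136206 23.655784884175986 37.765184167344145
-10 829 -39.97470846643557 -25.87154691924059 23.56424088257656 37.84630345958947
5 947 -40.12449950835986 -25.93791431854789 23.770677152662472 38.00752956106906
15 988 -40.18046241698863 -25.7967877134184 23.565625237348428 37.81088789202679
tip 22.896664704612437 z 137.12443741983014 cap rel -0.14140299730389783 0.28682209512469226 nutlat -0.06690272721550042
```

View pics/w4.png

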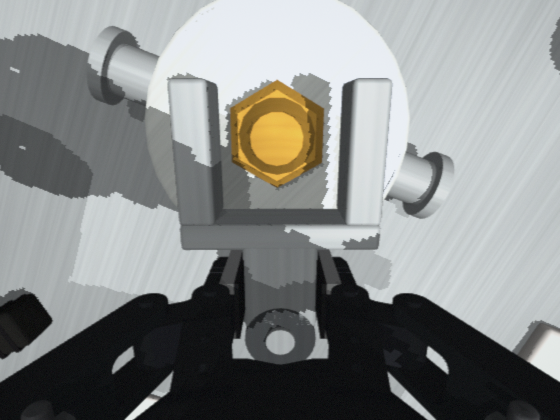

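The jaw is now straight above the nut, with the nut's centre at (277,133) midway between the prong inner edges. I'll correct by about 1 mm and lower it.

send_rows:
  moves: "-0.001 -0.001 -0.01 0;0 0 -0.01 0;0 0 -0.008 0;0 0 -0.006 0;0 0 -0.003 0;0 0 0 0;0 0 0 0"

```text
clock: 8.0
position: [546.6, 113.1, 80.4]
tool_rot: [3.141, 0.0, 1.988]
contact_force: [-0.8, 0.5, -5.5]
grip_width: 28.7
```

send_rows:
  moves: "0 0 -0.001 0;0 0 -0.001 0;0 0 0 0;0 0 0 0"

```text
clock: 8.4
position: [546.5, 113.1, 78.4]
tool_rot: [3.141, 0.0, 1.988]
contact_force: [-0.5, 0.3, -4.5]
grip_width: 28.5
```

send_rows:
  moves: "0 0 -0.0005 0;0 0 0 0;0 0 -0.0005 0;0 0 0 0;0 0 0 0"

```text
clock: 8.9
position: [546.5, 113.0, 78.3]
tool_rot: [3.141, 0.0, 1.988]
contact_force: [-3.3, -0.2, 6.4]
grip_width: 28.5
```

Contact with the cover: the force went from -5 to +6 N. I'll release, back off upward and look at the nut, the handle and the grip.

send_rows:
  moves: "0 0 0 0;0 0 0 0;0 0 0 0;0 0 0 0;0 0 0 0;0 0 0 0"
  grip: 0

```text
clock: 9.5
position: [546.5, 113.1, 77.3]
tool_rot: [3.141, 0.0, 1.988]
contact_force: [-0.1, -0.8, -0.9]
grip_width: 85.6
```

send_rows:
  moves: "0 0 0.02 0;0 0 0.03 0;0 0 0.03 0;0.006 -0.015 0.03 0;0.006 -0.014 0.02 0;0.006 -0.014 0.02 0;0.006 -0.015 0 0;0.006 -0.015 0 0;0.006 -0.015 0 0;0 0 0 0;0 0 0 0;0 0 0 0"

```text
clock: 10.7
position: [581.8, 25.5, 226.6]
tool_rot: [-3.141, -0.001, 1.988]
contact_force: [-0.4, -0.4, 0.3]
grip_width: 85.4
```

```bash
cat > look.py <<'E'
from h import *
import sys
def wr(name,C=np.array([523.1,164.3])):
    c=cam("wrist"); np.savez(name+".npz",**c); f=c["frame"]; cv2.imwrite(f"pics/{name}.png",f); o=telemetry.get_obs()
    print(o["position"].round(1),np.degrees(o["tool_rot"][2]).round(2),o["contact_force"].round(1),o["clock"])
    P=cloud(c); z=P[...,2]; g=f.max(2)
    m=(abs(z-97)<5)&(np.hypot(P[...,0]-C[0],P[...,1]-C[1])<225)&(np.hypot(P[...,0]-C[0],P[...,1]-C[1])>30)
    k,l,s,ce=cv2.connectedComponentsWithStats(m.astype(np.uint8)); i=1+s[1:,4].argmax(); q=P[l==i][:,:2]
    print("top z",np.median(P[l==i][:,2]),"rect",cv2.minAreaRect(q.astype(np.float32)))
    dark=(l==i)&(g<75); p=P[dark][:,:2].astype(np.float32); r=np.hypot(*(p-C).T); 
    p=p[r>112]; r=r[r>112]; vx,vy,x0,y0=cv2.fitLine(p,cv2.DIST_HUBER,0,.01,.01).ravel(); print("grip axis deg",np.degrees(np.arctan2(vy,vx)),"centroid",p.mean(0),"rect",cv2.minAreaRect(p),"rmax",r.max())
    h=(l==i)&(np.hypot(P[...,0]-C[0],P[...,1]-C[1])<85); q=P[h][:,:2].astype(np.float32); print("head rect",cv2.minAreaRect(q))
wr(sys.argv[1])
E
python3 look.py w5
```

```text
[582.   25.6 226.9] 113.95 [ 0.5  0.7 -0.3] 10.75
top z 96.96917677810308 rect ((560.8434448242188, 77.98421478271484), (78.20085906982422, 172.57778930664062), 24.050466537475586)
grip axis deg -65.71929 centroid [580.99817  32.10059] rect ((581.6713256835938, 30.478206634521484), (24.22860336303711, 68.79590606689453), 23.826087951660156) rmax 180.5424187571099
head rect ((541.3541259765625, 121.53889465332031), (78.25286865234375, 76.98028564453125), 23.909868240356445)
```

View pics/w5.png

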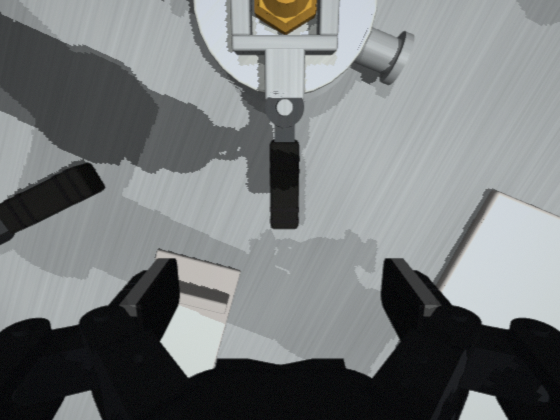

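The wrench lies flat (top at 97–98 mm) and straight. The rubber grip is at (285,185), centred at about world (584.5,24). I'll take it there.

send_rows:
  moves: "0.0025 -0.0015 -0.04 0;0 0 -0.04 0;0 0 -0.04 0;0 0 -0.03 0;0 0 -0.007 0;0 0 0 0;0 0 0 0"

```text
clock: 11.45
position: [586.2, 23.8, 72.1]
tool_rot: [3.139, 0.001, 1.988]
contact_force: [-0.3, -0.3, 1.0]
grip_width: 85.2
```

send_rows:
  moves: "0 0 0 0;0 0 0 0;0 0 0 0;0 0 0 0;0 0 0 0;0 0 0 0;0 0 0 0;0 0 0 0"
  grip: 1
  newtons: 40

```text
clock: 12.25
position: [585.4, 23.6, 70.7]
tool_rot: [3.141, 0.0, 1.988]
contact_force: [1.0, 0.2, 2.3]
grip_width: 22.7
```

```bash
python3 - <<'E'
import numpy as np
# arc steps of -3 deg about nut from -66
r=154.3; a=np.radians(-66-3*np.arange(17)); p=r*np.c_[np.cos(a),np.sin(a)]; d=np.diff(p,axis=0)/1000
for i,x in enumerate(d): print(-66-3*(i+1),"%.4f %.4f"%tuple(x))
E
```

```text
-69 -0.0075 -0.0031
-72 -0.0076 -0.0027
-75 -0.0077 -0.0023
-78 -0.0079 -0.0019
-81 -0.0079 -0.0015
-84 -0.0080 -0.0011
-87 -0.0081 -0.0006
-90 -0.0081 -0.0002
-93 -0.0081 0.0002
-96 -0.0081 0.0006
-99 -0.0080 0.0011
-102 -0.0079 0.0015
-105 -0.0079 0.0019
-108 -0.0077 0.0023
-111 -0.0076 0.0027
-114 -0.0075 0.0031
```

send_rows:
  moves: "-0.0075 -0.0031 0 -3;0 0 0 0;-0.0076 -0.0027 0 -3;0 0 0 0;-0.0077 -0.0023 0 -3;0 0 0 0;0 0 0 0"

```text
clock: 12.95
position: [562.4, 15.3, 70.5]
tool_rot: [3.141, 0.0, 1.832]
contact_force: [0.7, -0.0, 3.3]
grip_width: 23.2
```

send_rows:
  moves: "-0.0079 -0.0019 0 -3;0 0 0 0;-0.0079 -0.0015 0 -3;0 0 0 0;0 0 0 0"

```text
clock: 13.45
position: [546.8, 12.0, 70.5]
tool_rot: [3.141, 0.0, 1.727]
contact_force: [1.9, -1.2, 4.2]
grip_width: 22.9
```

send_rows:
  moves: "-0.0080 -0.0011 0 -3;0 0 0 0;0 0 0 0"

```text
clock: 13.75
position: [538.7, 11.0, 70.4]
tool_rot: [3.141, -0.0, 1.675]
contact_force: [1.4, -0.0, 4.0]
grip_width: 23.4
```

send_rows:
  moves: "-0.0081 -0.0006 0 -3;0 0 0 0;0 0 0 0"

```text
clock: 14.05
position: [530.5, 10.4, 70.4]
tool_rot: [3.141, -0.0, 1.623]
contact_force: [2.4, -0.2, 4.7]
grip_width: 23.6
```

send_rows:
  moves: "-0.0081 -0.0002 0 -3;0 0 0 0;0 0 0 0"

```text
clock: 14.35
position: [522.4, 10.3, 70.4]
tool_rot: [3.141, -0.0, 1.57]
contact_force: [2.8, -0.3, 4.6]
grip_width: 23.5
```

send_rows:
  moves: "-0.0081 0.0002 0 -3;0 0 0 0;0 0 0 0"

```text
clock: 14.65
position: [514.3, 10.5, 70.4]
tool_rot: [3.141, -0.001, 1.518]
contact_force: [3.2, 1.3, 3.3]
grip_width: 23.0
```

send_rows:
  moves: "-0.0081 0.0006 0 -3;0 0 0 0;0 0 0 0"

```text
clock: 14.95
position: [506.2, 11.2, 70.4]
tool_rot: [3.141, -0.001, 1.466]
contact_force: [2.5, 1.3, 3.8]
grip_width: 23.6
```

```bash
python3 -c "
from h import *
o=telemetry.get_obs();print(o['contact_force'],o['wrist_torque'])"; python3 look.py w6
```

```text
[2.52864423 1.30425662 3.77842825] [ 0.5674417  -0.7341298  -0.71221316]
[506.2  11.2  70.4] 83.96 [2.8 1.6 3.9] 15.0
top z 96.70200171416931 rect ((509.11993408203125, 47.310272216796875), (127.7994613647461, 50.61579132080078), 82.8487319946289)
grip axis deg 82.93924 centroid [506.11972   21.676664] rect ((506.305908203125, 19.300153732299805), (71.95626831054688, 46.862281799316406), 62.83073043823242) rmax 181.57533493387265
head rect ((514.8255615234375, 95.40109252929688), (30.945480346679688, 30.207307815551758), 82.8487319946289)
```

View pics/w6.png

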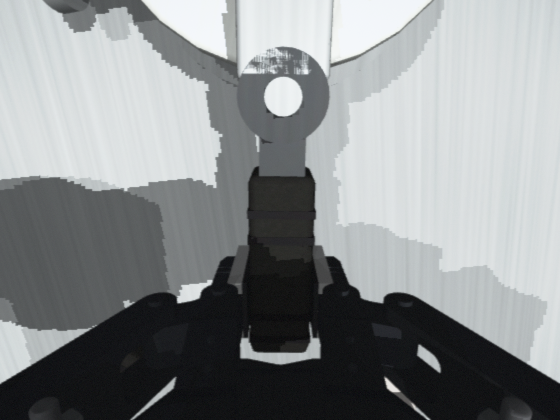

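The handle at (280,250) is straight with the neck at (283,30), so there is no bend yet. I'll keep turning.

send_rows:
  moves: "-0.0080 0.0011 0 -3;0 0 0 0;0 0 0 0"

```text
clock: 15.3
position: [498.2, 12.2, 70.3]
tool_rot: [3.141, -0.0, 1.413]
contact_force: [4.0, 2.3, 3.4]
grip_width: 23.4
```

send_rows:
  moves: "-0.0079 0.0015 0 -3;0 0 0 0;0 0 0 0"

```text
clock: 15.6
position: [490.3, 13.5, 70.3]
tool_rot: [3.141, -0.0, 1.361]
contact_force: [4.4, 1.4, 2.9]
grip_width: 23.6
```

```bash
python3 -c "
from h import *
o=telemetry.get_obs();print(o['contact_force'],o['wrist_torque'])"; python3 look.py w7
```

```text
[4.41683993 1.41685437 2.94406509] [ 0.58231739 -0.83262444 -0.71027061]
[490.3  13.6  70.4] 77.96 [4.7 1.7 3.9] 15.65
top z 96.66860258218524 rect ((500.0540466308594, 48.28093719482422), (129.28265380859375, 50.33601760864258), 70.66211700439453)
grip axis deg 77.09106 centroid [491.237     24.065153] rect ((491.1958312988281, 21.463115692138672), (72.61080932617188, 47.010528564453125), 57.15293502807617) rmax 181.83285111504375
head rect ((507.58245849609375, 96.43101501464844), (30.552627563476562, 30.2127628326416), 77.18091583251953)
```

send_rows:
  moves: "-0.0079 0.0019 0 -3;0 0 0 0;0 0 0 0"

```text
clock: 15.95
position: [483.8, 15.5, 70.6]
tool_rot: [3.139, -0.001, 1.308]
contact_force: [7.1, 2.4, 1.7]
grip_width: 23.3
```

```bash
python3 look.py w8; python3 -c "
from h import *
o=telemetry.get_obs();print(o['contact_force'],o['wrist_torque'])"
```

```text
[483.7  15.5  70.6] 74.95 [6.9 3.1 1.3] 16.0
top z 96.84082416504576 rect ((492.0129699707031, 50.45689392089844), (128.1319580078125, 50.3892936706543), 74.25906372070312)
grip axis deg 74.09023 centroid [485.2116    25.702425] rect ((485.1331787109375, 23.337112426757812), (72.61402130126953, 46.96153259277344), 53.94750213623047) rmax 181.5396549536565
head rect ((505.27886962890625, 97.24122619628906), (31.029781341552734, 30.33270263671875), 74.56106567382812)
[6.88760315 3.14443622 1.30798988] [ 0.57257723 -1.34697372 -0.64665911]
```

The force jumped to about 7 N, so the nut is home with the head near 74.5°. From here I'll turn about the knuckle axis.

send_rows:
  moves: "-0.006 0.0019 0 -5;0 0 0 0;0 0 0 0"

```text
clock: 16.3
position: [477.8, 17.4, 70.6]
tool_rot: [3.139, -0.001, 1.221]
contact_force: [6.1, 3.3, 1.2]
grip_width: 23.1
```

```bash
python3 look.py w9
```

```text
[477.7  17.5  70.6] 69.98 [7.3 2.6 0.9] 16.35
top z 96.81704360770887 rect ((488.8352355957031, 51.56578063964844), (127.85491943359375, 50.389915466308594), 69.67304229736328)
grip axis deg 68.758934 centroid [480.10086  27.42262] rect ((478.4735107421875, 24.599946975708008), (71.96504974365234, 47.52577590942383), 89.28572082519531) rmax 181.87889000661525
head rect ((505.2303161621094, 97.76702880859375), (32.16392135620117, 30.264659881591797), 74.30352783203125)
```

The head stays at 74.3° while the handle goes to 69°: the knuckle is giving at constant force.

send_rows:
  moves: "-0.0058 0.0025 0 -5;0 0 0 0;-0.0055 0.003 0 -5;0 0 0 0;-0.0026 0.0017 0 -2.4;0 0 0 0;0 0 0 0"

```text
clock: 17.05
position: [463.8, 24.4, 70.6]
tool_rot: [3.139, -0.001, 1.005]
contact_force: [6.7, 1.4, 1.1]
grip_width: 23.4
```

```bash
python3 look.py w10
```

```text
[463.8  24.4  70.6] 57.61 [6.6 1.6 1.5] 17.1
top z 96.80463410601956 rect ((481.70245361328125, 55.283538818359375), (128.0249481201172, 50.37093734741211), 57.872867584228516)
grip axis deg 55.220158 centroid [467.78452  32.86804] rect ((465.79400634765625, 30.072010040283203), (68.86666107177734, 47.58200454711914), 77.08992767333984) rmax 180.1785083604804
head rect ((505.6546325683594, 100.06172180175781), (36.827476501464844, 30.17620086669922), 74.62500762939453)
```

View pics/w10.png

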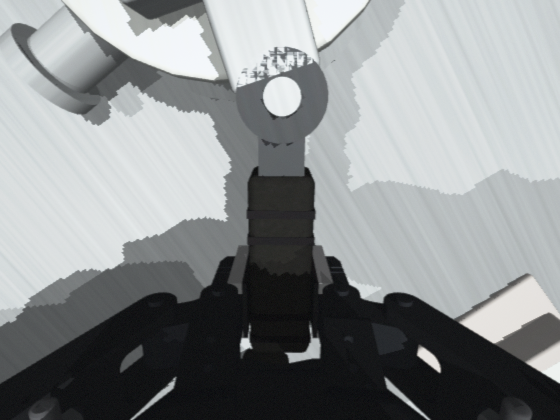

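The handle at (280,250) is visibly kinked about 17° (0.3 rad) to the neck at the knuckle (282,97). I'll release and retreat straight up.

send_rows:
  moves: "0 0 0 0;0 0 0 0;0 0 0 0;0 0 0 0;0 0 0 0;0 0 0 0"
  grip: 0

```text
clock: 17.7
position: [461.9, 24.5, 70.2]
tool_rot: [-3.141, 0.0, 1.004]
contact_force: [-0.1, 0.1, 0.9]
grip_width: 85.0
```

send_rows:
  moves: "0 0 0.02 0;0 0 0.03 0;0 0 0.04 0;0 0 0.04 0;0 0 0.04 0;0 0 0 0;0 0 0 0;0 0 0 0"

```text
clock: 18.5
position: [461.4, 24.6, 239.1]
tool_rot: [-3.14, 0.001, 1.004]
contact_force: [-0.7, -0.6, -0.5]
grip_width: 85.3
```

```bash
python3 look.py w11; python3 - <<'E'
from h import *
a=dict(np.load("scene0.npz")); c=cam("scene"); w=cv2.imread("pics/w11.png")
cv2.imwrite("pics/fin.png",np.hstack([cv2.resize(w,(400,300)),cv2.resize(c["frame"],(400,300))]))
# bystander change: diff in jar/tub/spanner areas
for n,(x,y,ww,h) in dict(tub=(262,135,58,45),jar=(350,180,28,32),spanner=(255,305,55,60)).items():
    print(n,np.abs(a["depth"][y:y+h,x:x+ww]-c["depth"][y:y+h,x:x+ww]).mean())
E
```

```text
[461.1  24.6 238.7] 57.51 [0.4 0.4 0.1] 18.55
top z 96.9504341825546 rect ((500.4958801269531, 79.9290771484375), (185.1383056640625, 78.37177276611328), 74.80509185791016)
grip axis deg 55.994896 centroid [468.66794   31.379364] rect ((468.10003662109375, 31.038143157958984), (70.34828186035156, 24.30853271484375), 57.914737701416016) rmax 179.79061882231687
head rect ((503.59808349609375, 123.27725219726562), (77.27165985107422, 87.75093078613281), 57.36336898803711)
tub 64.632904
jar 14.498871
spanner 11.042296
```

View pics/fin.png

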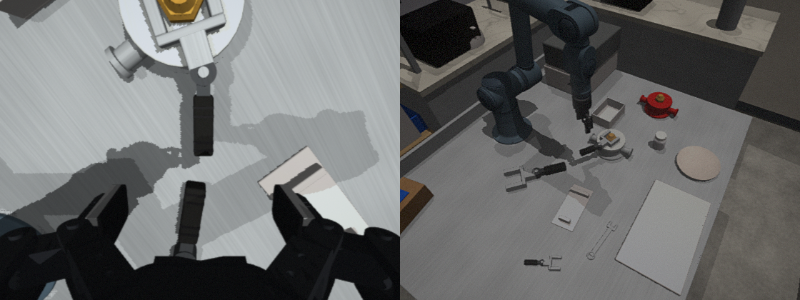

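```bash
python3 -c "
from plant import order; print(order.job_done())"
```

```text
the job is handed in; nothing more can be done
None
```

The nut is tightened and the wrench has clicked. It is left lying on the nut with the gripper open and clear above it. I handed the job in at about 18.6 s of the 51 s allowed.

- **Setting the wrench:** I carried it by the neck, lowered the open jaw over the brass nut from above until it touched the cover, and let go. Its top then measured 97 mm against 98 mm expected, so it lies flat.
- **Turning:** I took it by the rubber grip and turned it clockwise about 39°, until the side force rose from about 4 N to about 7 N. Turning the handle further left the head at 74–75° at steady force, so I judged the nut hard home.
- **Click:** I stopped when the handle had kinked about 17°. After release it measured about 0.29 rad, inside the 0.12–0.5 range and well short of the 0.7 stop.
- **Jar, tub and spanner:** In the last scene picture all three look to be where they were. My numerical check on this was inconclusive. The before-and-after depth differences were 65 mm for the tub (the arm probably blocks part of that view), 14 mm for the jar and 11 mm for the spanner. I went by the picture alone.
- **Unexplained reading:** While turning, the wrist's vertical-axis torque read about -0.7 N m, which did not fit the nut's light drag. The pictures showed the head turning with the tool and the handle still straight, so I carried on.

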